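# Put the plasterer's float away in the tool box, under the half tray

### The arm

A 6-joint arm with a two-finger parallel gripper is mounted at the origin on the work surface. World frame = base frame: x ahead of the robot, y to its left, z up, the work surface at z = 0. Lengths are in m, angles in rad, forces in N, time in s.
With the tool pointing down it reaches from about 0.25 to 0.775 m from the base axis. Payload 4 kg.
Tool frame: the origin (TCP) lies at the very end of the fingers, on their centre line; the grasp point (between the pads) lies 19 mm behind it (robot.tcp_to_grasp is the distance from the TCP to the grasp point, in m); z points along the fingers, y is the line along which they close (so a half turn about z gives the same grasp; the last joint's range is limited). The gripper opens to 94 mm and grips with 3 to 60 N. Pads are 16 mm wide; open, the fingers measure 119 mm over their backs; the gripper's body (75 mm by 177 mm) begins 78 mm behind the grasp point.
Start: joints at [1.162, 0.087, 1.371, -0, 1.684, -0.103], TCP at [0.166, 0.524, 0.206] pointing down, gripper open.
Joint ranges: [-3.1, 3.1], [-0.76, 2.03], [0.27, 2.55], [-1.08, 4.22], [0.17, 2.65], [-2.57, 2.57]. Speed limits (rad/s): [2.79, 2.79, 3.14, 3.14, 3.14, 3.14].

### API

Orientations are given as [roll, pitch, yaw] about the fixed x, y, z axes, in that order (R = Rz(yaw) Ry(pitch) Rx(roll)).
In Python, from bench import robot gives the robot as it stands.
- The arm moves only by the tool nudge_tcp, called as a command line: name --argument value ..., lists and objects as JSON in quotes. Schema: {"type":"object","properties":{"moves":{"type":"object","properties":{"motion":{"type":"array","items":{"type":"array","items":{"type":"number"},"minItems":5,"maxItems":5},"minItems":1,"maxItems":20}},"additionalProperties":false,"required":["motion"]},"only":{"type":"string"},"quiet":{"type":"boolean"},"lines":{"type":"string"}},"required":["moves"],"additionalProperties":false}. moves is an object whose key "motion" holds a list of rows, 1 to 20 of them, each of 5 numbers: the finger opening in m, then dx, dy, dz in cm, then a turn about the tool's z in units of 0.05 rad; each row shifts and turns the commanded pose from where the row before left it, along the tool's axes as they then stand; what a row does not reach is not made up. A row lasts 1/12 s, in which the tool goes at most 0.0417 m and 0.125 rad, less where a joint would pass 70% of its speed; a pose out of reach is approached as far as the arm can. The fingers move at their own pace and stop on an object; the grip force is fixed at half the most. Time passes only in rows, so rows that do not move let the fingers close. The tool returns the time, the measured TCP pose, the force, the opening and the grip force at its end. only (a regular expression) keeps the lines of the reply that match it, lines (a string "A,B") keeps lines A to B, and quiet returns only ok. Input that does not fit is refused with a message, and nothing moves.
- robot.get_obs(): the state, without advancing time (a new reading comes with each control period).
- robot.snapshot(name): name is "side" or "top" or "wrist"; returns a dict with "color" (420x560x3 uint8, blue, green, red), "fx", "fy", "cx", "cy" (pixels), "extrinsics" (4x4, takes a point from world to camera coordinates). Camera axes: x right, y down, z forward; pixel columns grow to the right and rows downward; lengths in m; the calibration is good to about 2 mm. A picture is of the moment at which its call begins. There is no depth.
- robot.close_job(): hands the job in; it is judged then, once.
The state is a dict: "time": time; "joint_positions": joint angles; "qvel": joint speeds; "joint_torque": joint torques, N m; "tool_pos": TCP position; "ee_rot": TCP orientation; "wrist_force": force on the tool from outside, world axes, zero at the start; "wrist_torque": the same for the moment, N m; "width": finger opening in m; "finger_force": force on a finger pad.
Only numpy, scipy, OpenCV 4.12 (cv2) and the standard library are available. Lean on these libraries where they do the work, as an engineer would, in place of code of your own. Each camera call takes 0.05 s, during which the arm holds its last target. There are 200 camera calls.

### The job

Put the plasterer's hand float away in the steel tool box: tip it to get it through the open part beside the half tray, pass its leading end under the tray, then bring it level and lay it down flat on the floor of the box, handle up. Lay it down rather than dropping it, let go, and leave the other things on the bench where they are.

Things in the scene. Friction and masses are not known exactly. Their poses are not given: they have to be found in the camera images.
- float: Loose plasterer's hand float, 0.2-0.4 kg, lying sole down on the bench. Grey sole 200 (x) x 85 (y) x 12 mm (z) with a bar handle over it; 60 mm high in all, the same end for end. Origin: centre of the sole's underside; x along its length, z up through the handle.
- float_grip (a point): Centre of the float's bar handle, 48 mm above the origin of the float, same axes. The bar runs along x: 110 long, 26 wide (y), 24 high (36 to 60 mm above the underside), on two posts (18 mm along x, 22 wide) at x = +-44 mm; between the posts there is open air under it.
- toolbox: Steel tool box without lid on top, fixed, 400 (x) x 200 (y) x 147 mm high, walls and floor 5 mm (inside 390 x 190, 142 deep). Origin: centre of its underside; x along its length, z up. Tray in the -x part, open in the +x part; the tray end points to the robot within about 20 degrees. Two half lids hang folded down outside the long walls, to y = +-126 mm, below the rim.
- tray_edge (a point): Middle of the top of the half tray's upright front edge: tool box x = +20 mm, y = 0, z = 140 mm; axes as the box. The tray is fixed, fills the whole width from here to the -x end wall; its underside is 105 mm above the bench, so 100 mm is clear between it and the box's floor. Small tools lie in it, below its edge.
- well (a point): Centre of the open part, on the box's inner floor: tool box x = +107.5 mm, y = 0, z = +5 mm; axes as the box. The opening above it, from tray edge to +x end wall, is 175 (x) x 190 mm (y): too small for the level 200 mm float, which enters only tipped, one end leading down under the tray, and can lie flat only lengthwise in the box, partly under the tray.
- bowl: Bystander: green tapered plaster-mixing bowl, 130 mm across the rim, 110 mm high. Origin: centre of its underside.
- mould: Bystander: round white plaster mould, 130 mm across, 55 mm high. Origin: centre of its underside.
- jar: Bystander: white ceramic jar 72 mm across, 110 mm high, with brushes and tools standing in it (to 200 mm). Origin: centre of its underside.

How it is judged:
By the outcome, as a careful person would: the job done as asked, in the order asked, and still so for the second after the job is handed in, with the robot touching nothing.
It also fails if it takes over 43 s, if anything falls off the work surface, if the arm or the gripper's body presses on something with over 40 N, if the wrist force passes 120 N, or if a joint passes its speed limit or range.

## Working session

There is one attempt and no reset: what is moved stays moved. The work goes in short steps, Python scripts to look and compute and a tool call to move; the robot and the scene stay as the last step left them, time stands still between calls to the robot, and variables do not carry over. Pictures are saved under pics/ and viewed, at most 13 in all, crops included, and the job is handed in when it is done.

```bash
ls; mkdir -p pics; python3 - <<'E'
from bench import robot
import cv2,numpy as np
for n in("side","top"):
    s=robot.snapshot(n); cv2.imwrite(f"pics/{n}0.png",s["color"]); np.savez(f"pics/{n}0.npz",**s)
    print(n,s["fx"],s["cx"],s["cy"],np.round(s["extrinsics"],3).tolist())
print(robot.get_obs())
E
```

```text
bench.py
pics
side 499.428516998418 276.5164902409737 211.45980988863144 [[0.865, -0.501, -0.014, -0.522], [-0.352, -0.588, -0.728, 0.288], [0.357, 0.635, -0.685, 1.469], [0.0, 0.0, 0.0, 1.0]]
top 431.8004746646922 283.4351157600005 199.88924554587075 [[-0.007, -1.0, 0.005, -0.009], [-0.989, 0.006, -0.146, 0.605], [0.146, -0.006, -0.989, 1.47], [0.0, 0.0, 0.0, 1.0]]
{'time': 0.1, 'joint_positions': array([ 1.16190114e+00,  8.78885297e-02,  1.37209038e+00, -5.30070163e-06,
        1.68360361e+00, -1.03124800e-01]), 'qvel': array([ 9.80927973e-04, -2.07992320e-03, -4.66818905e-03, -5.13482565e-04,
        5.24276132e-04, -4.51133630e-05]), 'joint_torque': array([ 1.98247617e-03, -3.41251159e+01, -3.03302979e+01,  7.19797891e-02,
        3.04759084e-02, -7.84658209e-05]), 'tool_pos': array([0.16538736, 0.52402733, 0.20442363]), 'ee_rot': array([-3.13961282e+00, -1.99600573e-04,  2.83582147e+00]), 'wrist_force': array([ 0.7900736 , -0.27460389,  1.1731848 ]), 'wrist_torque': array([ 0.01610783,  0.0052231 , -0.04750624]), 'finger_force': 0.0, 'width': 0.09417454639628162}
```
View pics/top0.png

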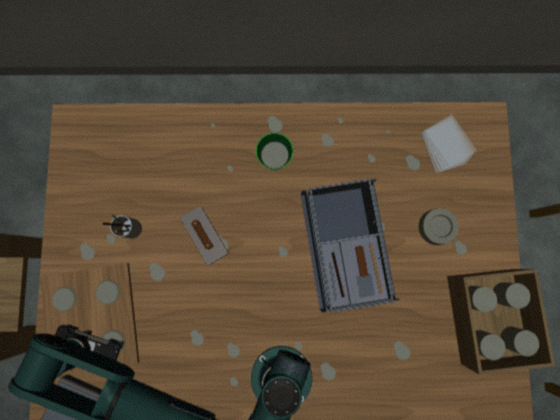

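View pics/side0.png

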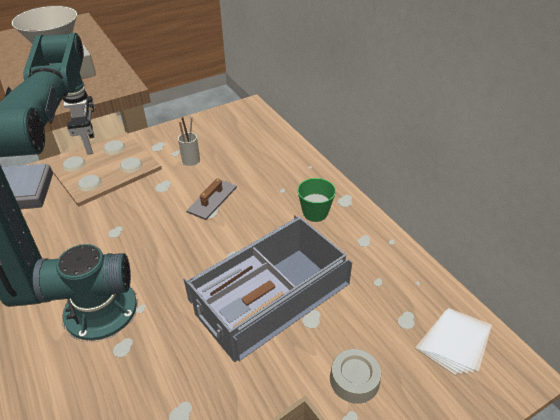

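Top view: the float is at about (204,235), lying diagonally with its brown bar on top. The box spans about (302–397, 180–312), with the tray at the robot's end and the open part at the far end. The side view agrees: float (212,197), box centred near (268,285), everything else clear of the path. I'll get rough positions first, then refine them with the wrist camera.

```bash
cat > h.py <<'E'
import numpy as np,cv2
from scipy.spatial.transform import Rotation as R
def ray(s,uv):
    uv=np.atleast_2d(np.asarray(uv,float)); E=np.asarray(s["extrinsics"]); Rm,t=E[:3,:3],E[:3,3]
    d=np.c_[(uv[:,0]-s["cx"])/s["fx"],(uv[:,1]-s["cy"])/s["fy"],np.ones(len(uv))]@Rm
    return -Rm.T@t,d
def plane(s,uv,z):
    o,d=ray(s,uv); return o+d*((z-o[2])/d[:,2])[:,None]
def tri(views):
    A=np.zeros((3,3));b=np.zeros(3)
    for s,uv in views:
        o,d=ray(s,uv);d=d[0]/np.linalg.norm(d[0]);P=np.eye(3)-np.outer(d,d);A+=P;b+=P@o
    p=np.linalg.solve(A,b); return p,[np.linalg.norm((np.eye(3)-np.outer(d/np.linalg.norm(d),d/np.linalg.norm(d)))@(p-o)) for o,d in((o,d[0]) for o,d in(ray(s,u) for s,u in views))]
def load(n): return dict(np.load(f"pics/{n}.npz"))
def grab(n,name):
    from bench import robot
    s=robot.snapshot(name); np.savez(f"pics/{n}.npz",**s); cv2.imwrite(f"pics/{n}.png",s["color"]); return s
def blobs(s,lo,hi,amin=30):
    m=cv2.inRange(cv2.cvtColor(s["color"],cv2.COLOR_BGR2HSV),lo,hi)
    return [(cv2.minAreaRect(c),cv2.contourArea(c)) for c in cv2.findContours(m,0,1)[0] if cv2.contourArea(c)>amin]
def tool(v):  # world vector -> tool axes
    from bench import robot
    return R.from_euler("xyz",robot.get_obs()["ee_rot"]).inv().apply(v)
E
python3 - <<'E'
from h import *
t,s=load("top0"),load("side0")
for n,im,p in(("t",t,[(204,235),(190,215),(350,245),(365,212)]),("s",s,[(212,197),(211,192)])):
    for u,v in p: print(n,(u,v),cv2.cvtColor(im["color"],cv2.COLOR_BGR2HSV)[v,u])
print("float",tri([(t,(202,234)),(s,(212,190))]))
print("rim far-left,far-right,near-right,near-left",plane(t,[(303,192),(375,180),(396,299),(322,311)],.147).round(3).tolist())
E
```

```text
t (204, 235) [ 13 176  71]
t (190, 215) [  4  20 103]
t (350, 245) [120  22 104]
t (365, 212) [102  28  45]
s (212, 197) [  8  14 149]
s (211, 192) [ 13 136  90]
float (array([0.48987322, 0.26822501, 0.04695151]), [np.float64(0.0026539583062126547), np.float64(0.002653958306212649)])
rim far-left,far-right,near-right,near-left [[0.616, -0.077, 0.147], [0.655, -0.315, 0.147], [0.271, -0.367, 0.147], [0.236, -0.132, 0.147]]
```

Units first: shifts go in cm and turns go in units of 0.05 rad. So -0.028 m is -2.8, -0.0133 m is -1.33, -0.12 rad is -2.4.

nudge_tcp --moves '{"motion": [[0.094,-2.8,-1.33,-1.25,0],[0.094,-2.8,-1.33,-1.25,0],[0.094,-2.8,-1.33,-1.25,0],[0.094,-2.8,-1.33,-1.25,0],[0.094,-2.8,-1.33,-1.25,0],[0.094,-2.8,-1.33,-1.25,0],[0.094,-2.8,-1.33,-1.25,0],[0.094,-2.8,-1.33,-1.25,0],[0.094,-2.8,-1.33,-1.25,0],[0.094,-2.8,-1.33,-1.25,0],[0.094,-2.8,-1.33,-1.25,0],[0.094,-2.8,-1.33,-1.25,0],[0.094,0,0,0,-2.4],[0.094,0,0,0,-2.4],[0.094,0,0,0,-2.4],[0.094,0,0,0,-2.4],[0.094,0,0,0,-2.4],[0.094,0,0,0,-2.4],[0.094,0,0,0,-2.4]]}'

```text
time: 1.68
tool_pos: [0.4378, 0.271, 0.3548]
ee_rot: [3.141, -0.001, -2.602]
wrist_force: [-0.2, 0.2, 0.5]
width: 0.0939
finger_force: 0.0
```

```bash
python3 - <<'E'
from h import *
s=grab("w1","wrist"); print(s["extrinsics"].round(3).tolist(),s["fx"]); from bench import robot; print(robot.get_obs()["joint_positions"])
E
```

```text
[[-0.513, 0.858, 0.001, -0.008], [0.825, 0.493, 0.276, -0.565], [0.237, 0.142, -0.961, 0.393], [0.0, 0.0, 0.0, 1.0]] 312.71992073669
[ 4.44145802e-01  2.92910575e-02  1.13708054e+00  3.10384601e-05
  1.97639373e+00 -1.67037642e+00]
```

View pics/w1.png

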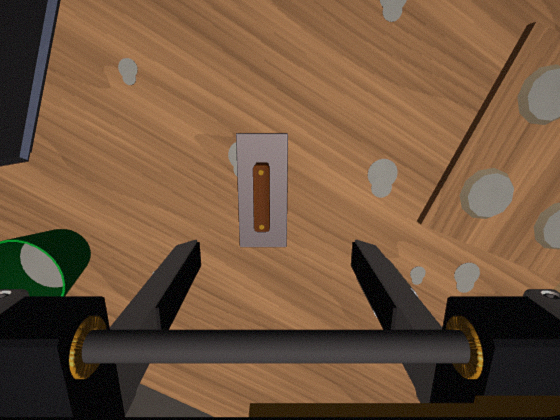

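The wrist view shows the float nearly square to the tool: sole corners at about (237,134), (287,134), (287,247), (240,247), bar from (261,163) to (261,232).

```bash
cat > fl.py <<'E'
from h import *
import sys
def bar(s):
    b=[(r,a) for r,a in blobs(s,(3,100,30),(16,255,140),150)]
    return b
def fl(n):
    s=load(n); im=s["color"]; hsv=cv2.cvtColor(im,cv2.COLOR_BGR2HSV)
    bar=cv2.inRange(hsv,(0,120,30),(13,255,115)); sole=cv2.inRange(hsv,(0,0,60),(179,60,255))
    out=[]
    for nm,m in(("bar",bar),("sole",sole|bar)):
        m=cv2.morphologyEx(m,cv2.MORPH_OPEN,np.ones((5,5)))
        for c in cv2.findContours(m,0,1)[0]:
            if 400<cv2.contourArea(c)<20000:
                out.append((nm,cv2.minAreaRect(c),cv2.contourArea(c)))
    return s,out
if __name__=="__main__":
    for n in sys.argv[1:]:
        s,o=fl(n)
        for nm,r,a in o:
            z=.06 if nm=="bar" else .012
            P=plane(s,cv2.boxPoints(r),z); e=P[1]-P[0],P[2]-P[1]; L=[np.linalg.norm(x) for x in e]
            l=e[int(np.argmax(L))]
            print(n,nm,np.round(r[0],1),round(a),"ctr",plane(s,r[0],z)[0].round(4),"dims",np.round(L,3),"yaw",np.degrees(np.arctan2(l[1],l[0])).round(1))
E
python3 fl.py w1
```

```text
w1 bar [261.  194.9] 761 ctr [0.478  0.2693 0.06  ] dims [0.024 0.102] yaw 32.0
w1 sole [165.  400.5] 1272 ctr [0.9781 0.3234 0.012 ] dims [0.157 0.083] yaw 120.9
w1 sole [275.5 354. ] 5438 ctr [0.7575 0.4629 0.012 ] dims [0.769 0.039] yaw 120.9
w1 sole [466.5 277. ] 505 ctr [0.4287 0.6788 0.012 ] dims [0.042 0.059] yaw 41.0
w1 sole [ 39.8 267.8] 1068 ctr [ 0.8163 -0.0062  0.012 ] dims [0.056 0.096] yaw 66.5
w1 sole [551. 229.] 438 ctr [0.2791 0.7452 0.012 ] dims [0.028 0.07 ] yaw 45.0
w1 sole [490. 195.] 1472 ctr [0.2875 0.6106 0.012 ] dims [0.074 0.076] yaw 42.7
w1 sole [382.  177.5] 791 ctr [0.358  0.4335 0.012 ] dims [0.047 0.064] yaw 37.0
w1 sole [257.5 189.5] 5570 ctr [0.4839 0.2634 0.012 ] dims [0.096 0.198] yaw 31.5
w1 sole [543.5  94. ] 1283 ctr [0.1202 0.5724 0.012 ] dims [0.048 0.076] yaw 45.0
```

```bash
python3 - <<'E'
from h import *
from bench import robot
s=load("w1"); P=plane(s,[(237,134),(287,134),(287,247),(240,247)],.012); print(P.round(4).tolist(),P.mean(0).round(4))
E=s["extrinsics"];print("cam",(-E[:3,:3].T@E[:3,3]).round(3))
g=np.array([.4805,.269,.05])+.03*np.array([np.cos(.55),np.sin(.55),0]); print(g,"d tool",tool(g+[0,0,.13]-robot.get_obs()["tool_pos"]).round(4))
E
```

```text
[[0.4211, 0.1887, 0.012], [0.3794, 0.2585, 0.012], [0.5483, 0.3619, 0.012], [0.5918, 0.2893, 0.012]] [0.4851 0.2746 0.012 ]
cam [0.368 0.23  0.534]
[0.50607574 0.28468062 0.05      ] d tool [-0.0656 -0.0237  0.1748]
```

In the tool's units: 0.03 m is 3, -0.012 m is -1.2.

nudge_tcp --moves '{"motion": [[0.094,-1.2,-0.6,3,0],[0.094,-1.2,-0.6,3,0],[0.094,-1.2,-0.6,3,0],[0.094,-1.2,-0.6,3,0],[0.094,0,0,0,0]]}'

```text
time: 2.15
tool_pos: [0.4898, 0.2733, 0.2267]
ee_rot: [3.14, -0.014, -2.611]
wrist_force: [-1.1, 0.1, -1.0]
width: 0.094
finger_force: 0.0
```

```bash
python3 -c "
from h import *
grab('w2','wrist')"; python3 fl.py w2
```

```text
w2 bar [276.5 191.5] 1274 ctr [0.4858 0.2731 0.06  ] dims [0.023 0.096] yaw 30.9
w2 sole [275.5 353.5] 5774 ctr [0.7092 0.4028 0.012 ] dims [0.575 0.031] yaw 120.3
w2 sole [434.3 160.5] 1464 ctr [0.3601 0.4295 0.012 ] dims [0.062 0.048] yaw -167.9
w2 sole [271.  177.5] 10197 ctr [0.4824 0.2633 0.012 ] dims [0.096 0.198] yaw 32.1
w2 sole [92.5 17.5] 674 ctr [ 4.27e-01 -1.00e-04  1.20e-02] dims [0.028 0.035] yaw 22.2
```

View pics/w2.png

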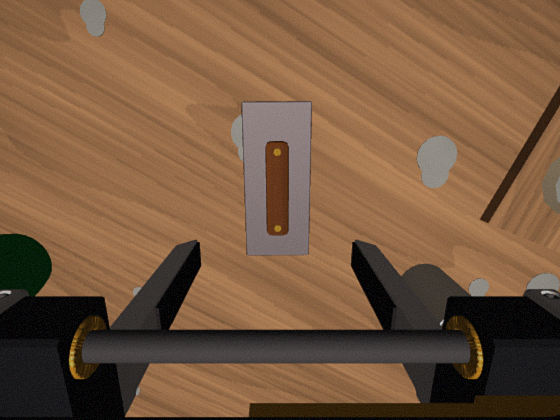

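The second wrist view shows the bar from (277,141) to (277,235), with its brass studs at (277,152) and (277,229). I'll triangulate the studs between the two views for position and height.

```bash
python3 - <<'E'
from h import *
from bench import robot
def studs(s):
    h=cv2.cvtColor(s["color"],cv2.COLOR_BGR2HSV)[120:240,250:300]; m=cv2.inRange(h,(17,120,110),(32,255,255))
    n,_,st,c=cv2.connectedComponentsWithStats(m); return sorted([tuple(c[i]+[250,120]) for i in range(1,n) if st[i,4]>3],key=lambda p:p[1])
a,b=load("w1"),load("w2"); A,B=studs(a),studs(b); print(A,B)
Q=[tri([(a,p),(b,q)]) for p,q in zip(A,B)]; print(Q)
P=plane(b,B,.06); print("z.06",P,np.linalg.norm(P[0]-P[-1]))
c=P.mean(0); d=P[-1]-P[0]; d/=np.linalg.norm(d); g=c+.03*d; o=robot.get_obs()
print("ctr",c,"yaw",np.arctan2(d[1],d[0]),"tool yaw+pi",o["ee_rot"][2]+np.pi,"g",g,"d",tool([g[0],g[1],.031]-o["tool_pos"]).round(4),o["tool_pos"],o["ee_rot"])
E
```

```text
[(np.float64(260.60869565217394), np.float64(171.95652173913044)), (np.float64(261.14285714285717), np.float64(226.8095238095238))] [(np.float64(276.82978723404256), np.float64(151.5744680851064)), (np.float64(277.35897435897436), np.float64(228.05128205128204))]
[(array([0.44704676, 0.25073105, 0.06033879]), [np.float64(3.087782105179543e-05), np.float64(3.0877821051652e-05)]), (array([0.52125016, 0.29503082, 0.06593597]), [np.float64(7.860992682243032e-05), np.float64(7.860992682249854e-05)])]
z.06 [[0.44707311 0.25077861 0.06      ]
 [0.52291666 0.2960443  0.06      ]] 0.08832454568974513
ctr [0.48499489 0.27341145 0.06      ] yaw 0.5380852420922175 tool yaw+pi 0.5316240607410689 g [0.51075563 0.28878624 0.06      ] d [-0.0276  0.002   0.1993] [0.4898736  0.27387181 0.23054894] [ 3.14020041 -0.01024203 -2.60996859]
```

Studs are 88 mm apart (the posts at ±44 mm) and 60–66 mm high, so the text's dimensions hold. I'm descending to 30 mm off the bar's centre, on the far side.

In the tool's units: 0.01 m is 1, 0.025 m is 2.5, -0.003 rad is -0.06.

nudge_tcp --moves '{"motion": [[0.094,-0.9,0.1,2.5,-0.06],[0.094,-0.9,0.1,2.5,-0.06],[0.094,-0.9,0,2.5,0],[0.094,0,0,2.5,0],[0.094,0,0,2.5,0],[0.094,0,0,2,0],[0.094,0,0,1,0],[0.094,0,0,0,0],[0.094,0,0,0,0]]}'

```text
time: 2.95
tool_pos: [0.5143, 0.291, 0.0824]
ee_rot: [-3.141, 0.002, -2.602]
wrist_force: [0.8, 0.3, 0.9]
width: 0.0943
finger_force: 0.0
```

```bash
python3 - <<'E'
from h import *
from bench import robot
o=robot.get_obs(); print(o["tool_pos"],o["ee_rot"],tool([.5108,.2888,.032]-o["tool_pos"]).round(4))
E
```

```text
[0.51428103 0.29097889 0.08244623] [-3.14144008e+00  2.28434008e-03 -2.60169374e+00] [ 0.0042 -0.0001  0.0504]
```

In the tool's units: 0.02 m is 2, 0.015 m is 1.5.

nudge_tcp --moves '{"motion": [[0.094,0.4,0,2,0],[0.094,0,0,1.5,0],[0.094,0,0,1,0],[0.094,0,0,0.5,0],[0.094,0,0,0,0],[0.02,0,0,0,0],[0.02,0,0,0,0],[0.02,0,0,0,0],[0.02,0,0,0,0],[0.02,0,0,0,0],[0.02,0,0,0,0],[0.02,0,0,0,0],[0.02,0,0,0,0]]}'

```text
time: 4.03
tool_pos: [0.5102, 0.2884, 0.0305]
ee_rot: [3.142, 0.0, -2.601]
wrist_force: [-0.3, 1.3, 0.3]
width: 0.0437
finger_force: 0.0
```

Fingers are still closing. I'll keep closing, then lift a little.

nudge_tcp --moves '{"motion": [[0.02,0,0,0,0],[0.02,0,0,0,0],[0.02,0,0,0,0],[0.02,0,0,0,0],[0.02,0,0,0,0],[0.02,0,0,0,0]]}'

```text
time: 4.53
tool_pos: [0.5103, 0.2883, 0.0305]
ee_rot: [-3.141, 0.0, -2.601]
wrist_force: [1.2, 0.1, 0.5]
width: 0.0259
finger_force: 30.0
```

nudge_tcp --moves '{"motion": [[0.02,0,0,-2,0],[0.02,0,0,-3,0],[0.02,0,0,-4,0],[0.02,0,0,-4,0],[0.02,0,0,-4,0],[0.02,0,0,-4,0],[0.02,0,0,-2,0],[0.02,0,0,0,0],[0.02,0,0,0,0]]}'

```text
time: 5.28
tool_pos: [0.5105, 0.2887, 0.2608]
ee_rot: [3.142, 0.002, -2.601]
wrist_force: [-0.8, 0.5, -3.3]
width: 0.026
finger_force: 30.0
```

```bash
python3 -c "
from h import *
grab('side1','side');cv2.imwrite('pics/side1c.png',cv2.resize(load('side1')['color'][60:260,120:340],None,fx=2.5,fy=2.5))"
```

```text
(no output)
```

View pics/side1c.png

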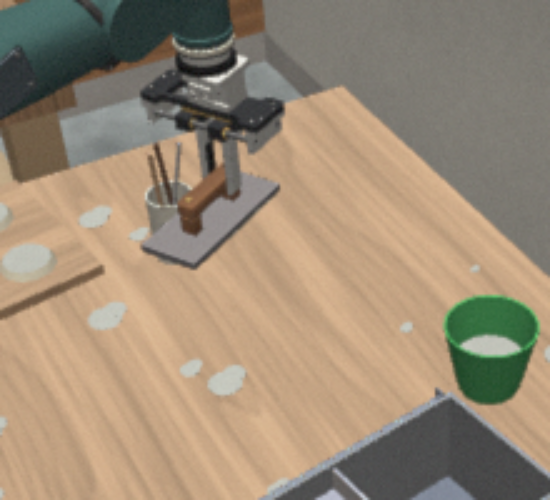

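The float is held and the bystanders are clear. The sole's ends are near (188,162) and (224,132) in the full side image. I'll work out the tilt in the vertical plane through the float's axis.

```bash
cat > tilt.py <<'E'
from h import *
from bench import robot
def tilt(s,pts):
    o=robot.get_obs(); a=o["ee_rot"][2]; n=np.array([-np.sin(a),np.cos(a),0]); f=-np.array([np.cos(a),np.sin(a),0]); c,d=ray(s,pts); p0=o["tool_pos"]
    P=c+d*(((p0-c)@n)/(d@n))[:,None]; X=(P-p0)@f; print("rel grip: along",X.round(3),"z-tcp",(P[:,2]-p0[2]).round(3)); e=np.arctan2(P[1,2]-P[0,2],X[1]-X[0]); print("tilt deg",np.degrees(e).round(1),"len",np.hypot(X[1]-X[0],P[1,2]-P[0,2]).round(3))
E
python3 - <<'E'
from tilt import *
tilt(load("side1"),[(188,161.6),(224,132.6)])
print(robot.get_obs()["wrist_torque"],robot.get_obs()["wrist_force"])
E
```

```text
rel grip: along [-0.115  0.093] z-tcp [-0.026 -0.04 ]
tilt deg -3.9 len 0.208
[ 0.14274676 -0.06699798  0.00488693] [ 0.42184965  0.50771515 -3.31483245]
```

The float stayed level: pad friction holds it. I can tip it against the far end wall's rim: set the trailing end on the rim and lower, so the lead end swings down into the well. For that I need the box pose accurately.

```bash
python3 - <<'E'
from h import *
t,s=load("top0")["color"],load("side0")["color"]
a=cv2.resize(t[172:318,295:405],None,fx=4,fy=4,interpolation=cv2.INTER_CUBIC); b=cv2.resize(s[212:352,182:356],None,fx=2,fy=2,interpolation=cv2.INTER_CUBIC)
c=np.zeros((584,792,3),np.uint8); c[:,:440]=a; c[:280,440:440+348]=b; cv2.imwrite("pics/boxc.png",cv2.convertScaleAbs(c,alpha=1.6))
E
```

```text
(no output)
```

View pics/boxc.png

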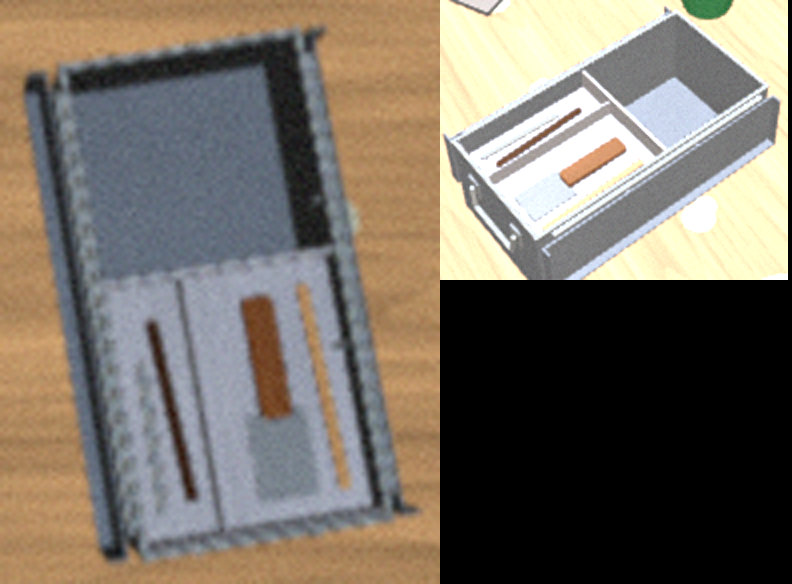

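The enlarged crops show the rim corners in the top view at about (310,188.5), (370.5,180.3), (393.8,300.3), (331.3,310.8), and in the side view at (297,218), (345,257), (230.5,332), (186,282). The tray edge ends are at (320.8,241.5) and (377.5,234.5) from the top, (254.5,248.5) and (293.5,287) from the side.

```bash
python3 - <<'E'
from h import *
t,s=load("top0"),load("side0")
T=[(310,188.5),(370.5,180.3),(393.8,300.3),(331.3,310.8),(320.8,241.5),(377.5,234.5)]
S=[(297,218),(345,257),(230.5,332),(186,282),(254.5,248.5),(293.5,287)]
B=np.array([[200,100],[200,-100],[-200,-100],[-200,100],[20,95],[20,-95]])/1e3; Z=[.147]*4+[.14]*2
for a,b in zip(T,S): p,r=tri([(t,a),(s,b)]); print(p.round(4),round(r[0],4))
def fit(W):
    M=B-B.mean(0); w=W-W.mean(0); U,_,V=np.linalg.svd(M.T@w); a=(V.T@U.T); yaw=np.arctan2(a[1,0],a[0,0]); o=W.mean(0)-a@B.mean(0); return o.round(4),yaw.round(4),np.round(1e3*((W-o)@a-B),1).tolist()
for im,P in((t,T),(s,S)): print(fit(np.array([plane(im,p,z)[0,:2] for p,z in zip(P,Z)])))
E
```

```text
[ 0.6242 -0.0988  0.1474] 0.0033
[ 0.6545 -0.3006  0.145 ] 0.0005
[ 0.2664 -0.3592  0.148 ] 0.0007
[ 0.2337 -0.1598  0.151 ] 0.0029
[ 0.4541 -0.1332  0.1358] 0.0003
[ 0.4749 -0.3166  0.1439] 0.0005
(array([ 0.4457, -0.2296]), np.float64(0.1489), [[-1.1, 1.0], [-4.8, -0.4], [3.9, -2.2], [2.8, -1.2], [2.7, -0.6], [-3.5, 3.4]])
(array([ 0.4435, -0.2284]), np.float64(0.1481), [[-5.2, 2.9], [-2.9, -3.9], [5.2, -2.4], [1.3, 3.3], [2.1, -5.5], [-0.5, 5.5]])
```

Box pose: origin (0.4445,−0.229), yaw 0.1485, with the rim at about 147 mm in both views. Next I'll carry the float over the well.

In the tool's units: -0.0334 m is -3.34, 0.013 m is 1.3, 0.1 rad is 2.

nudge_tcp --moves '{"motion": [[0.02,0.7,-1.7,0,0],[0.02,1.3,-3.34,0,0],[0.02,1.3,-3.34,0,0],[0.02,1.3,-3.34,0,0],[0.02,1.3,-3.34,0,0],[0.02,1.3,-3.34,0,0],[0.02,1.3,-3.34,0,0],[0.02,1.3,-3.34,0,0],[0.02,1.3,-3.34,0,0],[0.02,1.3,-3.34,0,0],[0.02,1.3,-3.34,0,0],[0.02,1.3,-3.34,0,0],[0.02,1.3,-3.34,0,0],[0.02,1.3,-3.34,0,0],[0.02,0.6,-1.7,0,0],[0.02,0,0,0,2],[0.02,0,0,0,2],[0.02,0,0,0,2],[0.02,0,0,0,1.84],[0.02,0,0,0,0]]}'

```text
time: 7.0
tool_pos: [0.5937, -0.2063, 0.2556]
ee_rot: [3.137, -0.007, -2.995]
wrist_force: [-0.2, 0.4, -3.0]
width: 0.0257
finger_force: 30.0
```

```bash
cat > bx.py <<'E'
from h import *
from bench import robot
O=np.array([.4447,-.229]); Y=.1485; e=np.array([np.cos(Y),np.sin(Y)]); n=np.array([-e[1],e[0]])
def where():
    o=robot.get_obs(); p=o["tool_pos"]; r=p[:2]-O
    print("t",o["time"],"box x,y mm",(r@e*1e3).round(1),(r@n*1e3).round(1),"grasp z",((p[2]+.019)*1e3).round(1),"yaw err",round((o["ee_rot"][2]-Y)%np.pi,4),"rp",o["ee_rot"][:2].round(3),"F",o["wrist_force"].round(1),"q6",o["joint_positions"][5].round(2),"w",round(o["width"],4))
if __name__=="__main__": where()
E
python3 bx.py; python3 -c "
from h import *
grab('w3','wrist')"
```

```text
t 7.0 box x,y mm 150.7 0.4 grasp z 274.6 yaw err 3.1396 rp [ 3.137 -0.007] F [-0.2  0.4 -3. ] q6 -2.14 w 0.0257
```

View pics/w3.png

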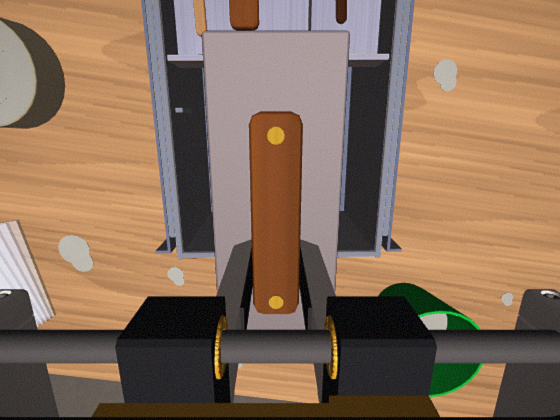

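The wrist view shows the held float over the box, lead end just over the tray edge. The tray edge runs from (168,57) to (388,57), the end wall's rim is at rows ~249–257, and its corners are near (180,255) and (382,255).

```bash
python3 - <<'E'
from bx import *
s=load("w3"); 
for nm,p,z in(("tray L/R",[(168,57),(388,57)],.14),("end wall outer",[(180,257),(382,257)],.147),("end wall inner",[(180,249),(382,249)],.147)):
    P=plane(s,p,z)[:,:2]-O; print(nm,np.c_[P@e,P@n].round(4).tolist())
g=cv2.cvtColor(s["color"],cv2.COLOR_BGR2GRAY); print(g[240:264,195], g[240:264,365]); print(g[50:66,190],g[240,140:190],g[240,370:420])
E
python3 bx.py
```

```text
tray L/R [[0.0178, -0.0909], [0.0182, 0.0989]]
end wall outer [[0.2017, -0.0943], [0.2027, 0.1079]]
end wall inner [[0.1931, -0.0935], [0.1941, 0.1071]]
[ 48  46  44  44  45  42  43  46  45  43  50  73  92 140 144 153 149 143
 116 153 156 163 161 159] [ 45  46  48  46  46  44  45  44  41  48  65 101 148 144 145 142 156 185
 177 162 154 149 149 160]
[176 173 176 170 178 179 176 175 177 179 147  56  50  57  55  53] [164 168 166 169 165 163 159 165 159 161 160 162 156 155 155 157 148 144
 142 146 146 136 145 141 111  57  72 121 124  95  42  40  34  37  37  66
 148 147 153 150 143  99  79  44  33  39  43  37  36  37] [ 34  41  38  33  36  76 113 148 147 150 148 162  68  30  40  31  38  57
 119 128 101  44  53  98 158 168 168 167 162 165 159 160 161 163 166 160
 164 165 157 161 164 162 161 159 158 163 163 159 159 159]
t 7.05 box x,y mm 150.9 0.4 grasp z 275.2 yaw err 0.0015 rp [ 3.138 -0.006] F [-0.4 -0.2 -1.7] q6 -2.15 w 0.0259
```

```bash
python3 - <<'E'
from bx import *
s=load("w3"); o=robot.get_obs()
P=plane(s,[(178.5,240),(378.8,240)],.147)[:,:2]-O; print("walls",np.c_[P@e,P@n].round(4).tolist())
P=plane(s,[(276,135.5),(276.5,302)],o["tool_pos"][2]+.019+.0105)[:,:2]-O; print("studs",np.c_[P@e,P@n].round(4).tolist())
c,d=ray(s,[(276,135.5)]); 
E
```

```text
walls [[0.1835, -0.0942], [0.1845, 0.1031]]
studs [[0.0774, 0.001], [0.1653, 0.0011]]
```

The studs check out: the grip is 29.5 mm off the bar's centre. Relative to the tool, the box sits 4 mm further left and 1.5 mm nearer than I had it, so I'm updating the pose. Tool axes are now +x = −box x, +y = +box y, +z = down.

```bash
sed -i 's/O=np.array(.*); Y=/O=np.array([.4427,-.2255]); Y=/' bx.py
```

nudge_tcp --moves '{"motion": [[0.02,0,0.35,2,0],[0.02,0,0,2.5,0],[0.02,0,0,2,0],[0.02,0,0,1,0],[0.02,0,0,0,0],[0.02,0,0,0,0]]}'

```text
time: 7.55
tool_pos: [0.5939, -0.203, 0.1842]
ee_rot: [3.14, -0.002, -2.992]
wrist_force: [-0.5, -0.0, -1.6]
width: 0.0261
finger_force: 30.0
```

```bash
python3 bx.py
```

```text
t 7.55 box x,y mm 152.9 -0.1 grasp z 203.2 yaw err 0.0007 rp [ 3.14e+00 -2.00e-03] F [-0.5 -0.  -1.6] q6 -2.14 w 0.0261
```

nudge_tcp --moves '{"motion": [[0.02,0.1,0,0.4,0],[0.02,0.1,0,0.4,0],[0.02,0.2,0,0.4,0],[0.02,0.2,0,0.4,0],[0.02,0,0,0,0]]}'

```text
time: 7.97
tool_pos: [0.5889, -0.2048, 0.1727]
ee_rot: [-3.139, 0.004, -2.993]
wrist_force: [-1.7, -0.3, 3.9]
width: 0.0258
finger_force: 30.0
```

```bash
python3 bx.py
```

```text
t 7.9667 box x,y mm 147.7 -1.1 grasp z 191.7 yaw err 3.1413 rp [-3.139  0.004] F [-1.7 -0.3  3.9] q6 -2.14 w 0.0258
```

In the tool's units: 0.004 m is 0.4, 0.003 m is 0.3.

nudge_tcp --moves '{"motion": [[0.02,0.2,0,0.4,0],[0.02,0.2,0,0.4,0],[0.02,0.3,0.1,0.4,0],[0.02,0.2,0,0.4,0],[0.02,0,0,0,0]]}'

```text
time: 8.38
tool_pos: [0.579, -0.206, 0.1554]
ee_rot: [-3.138, 0.001, -2.994]
wrist_force: [-4.3, -2.6, 4.0]
width: 0.0255
finger_force: 30.0
```

```bash
python3 bx.py; python3 -c "
from h import *
grab('side2','side');cv2.imwrite('pics/side2c.png',cv2.resize(load('side2')['color'][120:340,180:380],None,fx=2.7,fy=2.7))"
```

```text
t 8.3833 box x,y mm 137.6 -0.9 grasp z 174.4 yaw err 3.1402 rp [-3.138e+00  1.000e-03] F [-4.3 -2.6  4. ] q6 -2.15 w 0.0255
```

View pics/side2c.png

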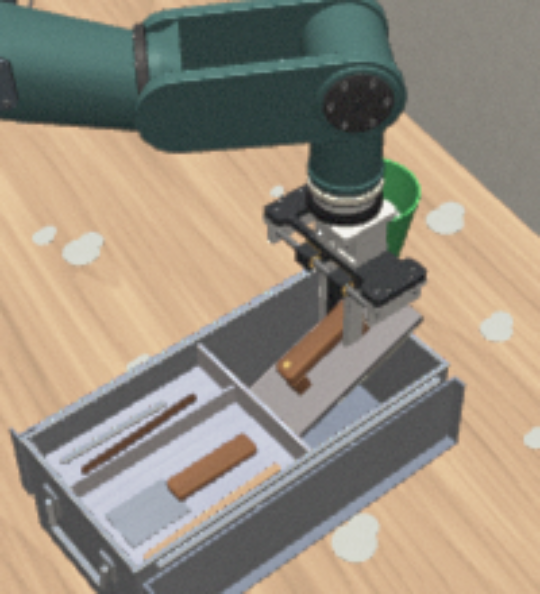

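The float is tipping as planned: the trailing end rides on the far rim at about (410,320) in the crop and the lead end is inside the well. I'll keep going to about 45°.

In the tool's units: 0.005 m is 0.5, 0.003 m is 0.3.

nudge_tcp --moves '{"motion": [[0.02,0.2,0,0.5,0],[0.02,0.2,0,0.5,0],[0.02,0.2,0.1,0.5,0],[0.02,0.2,0,0.5,0],[0.02,0.1,0,0.5,0],[0.02,0.1,0,0.3,0],[0.02,0,0,0,0],[0.02,0,0,0,0]]}'

```text
time: 9.1
tool_pos: [0.5687, -0.2043, 0.1241]
ee_rot: [3.14, -0.002, -2.993]
wrist_force: [-1.9, -1.4, -0.5]
width: 0.0258
finger_force: 30.0
```

```bash
python3 bx.py; python3 -c "
from h import *
grab('side3','side');a=cv2.resize(load('side3')['color'][190:300,240:380],None,fx=5.4,fy=5.4);cv2.imwrite('pics/side3c.png',a)"
```

```text
t 9.1 box x,y mm 127.7 2.3 grasp z 143.1 yaw err 0.0001 rp [ 3.14e+00 -2.00e-03] F [-1.9 -1.4 -0.5] q6 -2.16 w 0.0258
```

View pics/side3c.png

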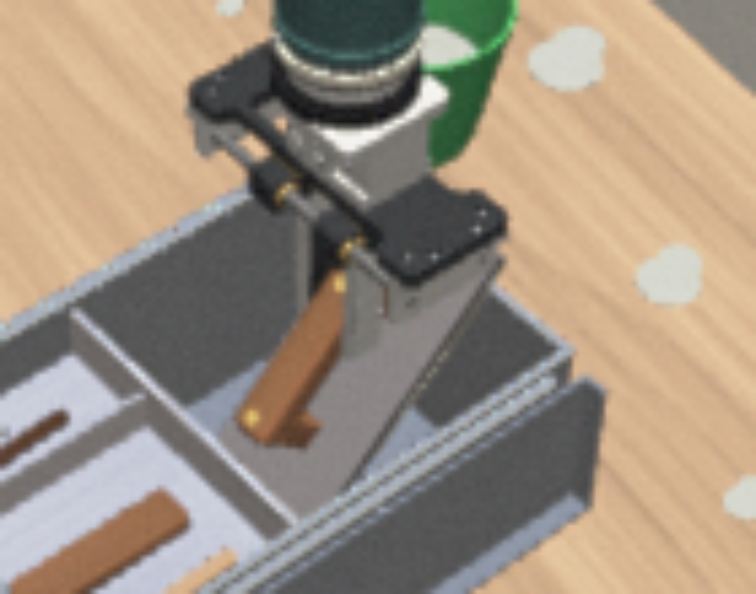

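```bash
python3 - <<'E'
from bx import *
s=load("side3"); o=robot.get_obs(); p0=o["tool_pos"].copy(); p0[:2]-=.0425*n; N=np.r_[n,0]
c,d=ray(s,[(332.6,238.5),(303.9,280.4)]); P=c+d*(((p0-c)@N)/(d@N))[:,None]; X=(P[:,:2]-O)@e
print(X.round(4),P[:,2].round(4),np.degrees(np.arctan2(P[0,2]-P[1,2],X[0]-X[1])))
E
```

```text
[0.2113 0.1049] [0.1593 0.0512] 45.45824724307337
```

It's tilted 45°, matching the geometry. Now I'll back off the far wall so the lead end goes under the tray, and lower until the lead end is just above the floor.

Units first: shifts go in cm and turns go in units of 0.05 rad. So 0.012 m is 1.2, 0.006 m is 0.6.

nudge_tcp --moves '{"motion": [[0.02,1.2,-0.1,0,0],[0.02,1.2,-0.1,0,0],[0.02,1.2,0,0,0],[0.02,0,0,0.4,0],[0.02,0,0,0.4,0],[0.02,0.6,0,0,0],[0.02,0.6,0,0,0],[0.02,0,0,0,0],[0.02,0,0,0,0]]}'

```text
time: 9.9
tool_pos: [0.5223, -0.214, 0.1175]
ee_rot: [3.141, 0.0, -2.993]
wrist_force: [0.9, 0.3, -2.5]
width: 0.0259
finger_force: 30.0
```

```bash
python3 bx.py
```

```text
t 9.9 box x,y mm 80.4 -0.4 grasp z 136.5 yaw err 3.1412 rp [3.141 0.   ] F [ 0.9  0.3 -2.5] q6 -2.21 w 0.0259
```

In the tool's units: 0.003 m is 0.3, 0.002 m is 0.2.

nudge_tcp --moves '{"motion": [[0.02,0.3,0,0.3,0],[0.02,0.2,0,0.3,0],[0.02,0,0,0,0],[0.02,0,0,0,0]]}'

```text
time: 10.23
tool_pos: [0.5171, -0.2147, 0.1113]
ee_rot: [3.141, -0.0, -2.993]
wrist_force: [-0.4, -0.2, -2.0]
width: 0.0258
finger_force: 30.0
```

```bash
python3 bx.py
```

```text
t 10.2333 box x,y mm 75.2 -0.4 grasp z 130.3 yaw err 3.1412 rp [ 3.141 -0.   ] F [-0.4 -0.2 -2. ] q6 -2.21 w 0.0258
```

nudge_tcp --moves '{"motion": [[0.02,-0.3,0,0.2,0],[0.02,-0.5,0,0.3,0],[0.02,-0.5,0,0.3,0],[0.02,-0.5,0,0.3,0],[0.02,-0.5,0,0.4,0],[0.02,-0.5,0,0.4,0],[0.02,0,0,0,0],[0.02,0,0,0,0]]}'

```text
time: 10.9
tool_pos: [0.5475, -0.2104, 0.0931]
ee_rot: [-3.14, 0.004, -2.992]
wrist_force: [2.3, 0.5, 3.3]
width: 0.0255
finger_force: 30.0
```

```bash
python3 bx.py;python3 -c "
from h import *
grab('side4','side');a=cv2.resize(load('side4')['color'][190:300,240:380],None,fx=5.4,fy=5.4);cv2.imwrite('pics/side4c.png',a)"
```

```text
t 10.9 box x,y mm 105.8 -0.6 grasp z 112.1 yaw err 0.0006 rp [-3.14   0.004] F [2.3 0.5 3.3] q6 -2.18 w 0.0255
```

View pics/side4c.png

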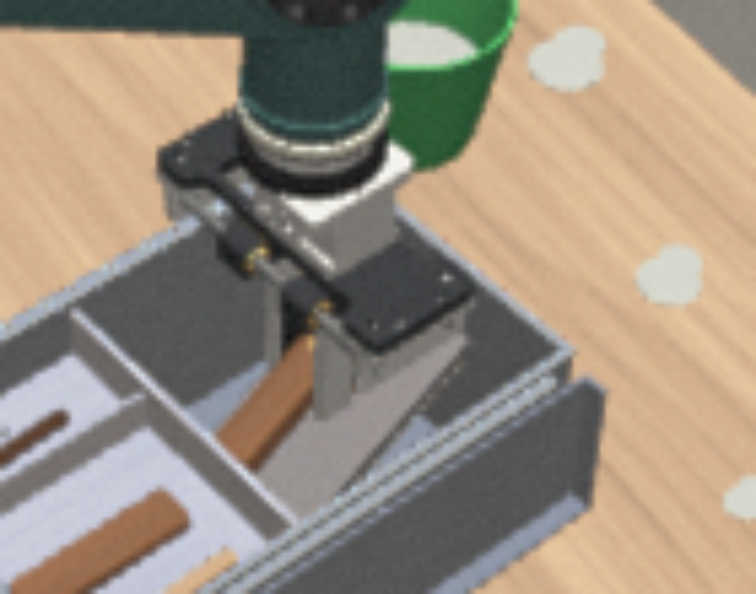

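The lead end is on the floor under the tray and the tilt is now about 30°. I'll lift slightly, shift it further under the tray, then pivot on down.

In the tool's units: 0.006 m is 0.6, -0.004 m is -0.4.

nudge_tcp --moves '{"motion": [[0.02,0,0,-0.4,0],[0.02,0.8,0.05,0,0],[0.02,0.8,0,0,0],[0.02,0.8,0,0,0],[0.02,0.6,0,0,0],[0.02,0,0,0,0],[0.02,0,0,0,0]]}'

```text
time: 11.53
tool_pos: [0.5145, -0.2148, 0.0964]
ee_rot: [3.141, 0.0, -2.994]
wrist_force: [0.4, -0.1, -1.8]
width: 0.0257
finger_force: 30.0
```

```bash
python3 bx.py
```

```text
t 11.5333 box x,y mm 72.6 -0.0 grasp z 115.4 yaw err 3.1404 rp [3.141 0.   ] F [ 0.4 -0.1 -1.8] q6 -2.22 w 0.0257
```

nudge_tcp --moves '{"motion": [[0.02,0,0,0.4,0],[0.02,-0.4,0,0.4,0],[0.02,-0.4,0,0.4,0],[0.02,-0.4,0,0.5,0],[0.02,-0.5,0,0.5,0],[0.02,-0.4,0,0.5,0],[0.02,-0.4,0,0.5,0],[0.02,-0.3,0,0.5,0],[0.02,0,0,0,0],[0.02,0,0,0,0]]}'

```text
time: 12.37
tool_pos: [0.5418, -0.2101, 0.0578]
ee_rot: [3.14, -0.003, -2.993]
wrist_force: [1.6, -0.1, 0.3]
width: 0.0257
finger_force: 30.0
```

```bash
python3 bx.py
```

```text
t 12.3667 box x,y mm 100.2 0.6 grasp z 76.8 yaw err 3.1416 rp [ 3.14e+00 -3.00e-03] F [ 1.6 -0.1  0.3] q6 -2.19 w 0.0257
```

In the tool's units: 0.004 m is 0.4, 0.003 m is 0.3.

nudge_tcp --moves '{"motion": [[0.02,-0.2,-0.05,0.4,0],[0.02,-0.2,0,0.4,0],[0.02,-0.2,0,0.4,0],[0.02,-0.1,0,0.3,0],[0.02,-0.1,0,0.3,0],[0.02,0,0,0.2,0],[0.02,0,0,0,0],[0.02,0,0,0,0]]}'

```text
time: 13.03
tool_pos: [0.5505, -0.2098, 0.0391]
ee_rot: [3.141, -0.001, -2.993]
wrist_force: [1.3, 0.3, -0.8]
width: 0.026
finger_force: 30.0
```

```bash
python3 bx.py
```

```text
t 13.0333 box x,y mm 109.0 -0.4 grasp z 58.1 yaw err 3.1413 rp [ 3.141e+00 -1.000e-03] F [ 1.3  0.3 -0.8] q6 -2.18 w 0.026
```

In the tool's units: 0.0015 m is 0.15, -0.001 m is -0.1.

nudge_tcp --moves '{"motion": [[0.02,-0.1,0,0.15,0],[0.02,0,0,0.15,0],[0.02,0,0,0.1,0],[0.02,0,0,0.1,0],[0.02,0,0,0,0],[0.02,0,0,0,0]]}'

```text
time: 13.53
tool_pos: [0.5521, -0.2097, 0.0346]
ee_rot: [-3.141, 0.0, -2.993]
wrist_force: [2.2, 1.1, 2.2]
width: 0.026
finger_force: 30.0
```

```bash
python3 bx.py
```

```text
t 13.5333 box x,y mm 110.5 -0.5 grasp z 53.6 yaw err 3.1414 rp [-3.141  0.   ] F [2.2 1.1 2.2] q6 -2.18 w 0.026
```

In the tool's units: 0.001 m is 0.1.

nudge_tcp --moves '{"motion": [[0.02,0,0,0.1,0],[0.02,0,0,0.1,0],[0.02,0,0,0.1,0],[0.02,0,0,0,0],[0.02,0,0,0,0]]}'

```text
time: 13.95
tool_pos: [0.5518, -0.2097, 0.0313]
ee_rot: [-3.142, -0.0, -2.993]
wrist_force: [1.6, -0.0, 0.9]
width: 0.0258
finger_force: 30.0
```

```bash
python3 bx.py
```

```text
t 13.95 box x,y mm 110.2 -0.5 grasp z 50.3 yaw err 3.1414 rp [-3.142 -0.   ] F [ 1.6 -0.   0.9] q6 -2.18 w 0.0258
```

In the tool's units: 0.001 m is 0.1.

nudge_tcp --moves '{"motion": [[0.02,0,0,0.1,0],[0.02,0,0,0.1,0],[0.02,0,0,0,0],[0.02,0,0,0,0]]}'

```text
time: 14.28
tool_pos: [0.552, -0.2096, 0.0295]
ee_rot: [-3.142, 0.0, -2.993]
wrist_force: [2.0, 0.7, 2.5]
width: 0.0256
finger_force: 30.0
```

```bash
python3 bx.py
```

```text
t 14.2833 box x,y mm 110.4 -0.5 grasp z 48.5 yaw err 3.1413 rp [-3.142  0.   ] F [2.  0.7 2.5] q6 -2.18 w 0.0256
```

nudge_tcp --moves '{"motion": [[0.02,0,0,0.1,0],[0.02,0,0,0.1,0],[0.02,0,0,0,0],[0.02,0,0,0,0]]}'

```text
time: 14.62
tool_pos: [0.552, -0.2097, 0.0294]
ee_rot: [-3.141, 0.0, -2.993]
wrist_force: [-2.0, 1.2, 8.2]
width: 0.0258
finger_force: 30.0
```

```bash
python3 bx.py;python3 -c "
from h import *
grab('w4','wrist')"
```

```text
t 14.6167 box x,y mm 110.4 -0.5 grasp z 48.4 yaw err 3.1414 rp [-3.141  0.   ] F [-2.   1.2  8.2] q6 -2.18 w 0.0258
```

View pics/w4.png

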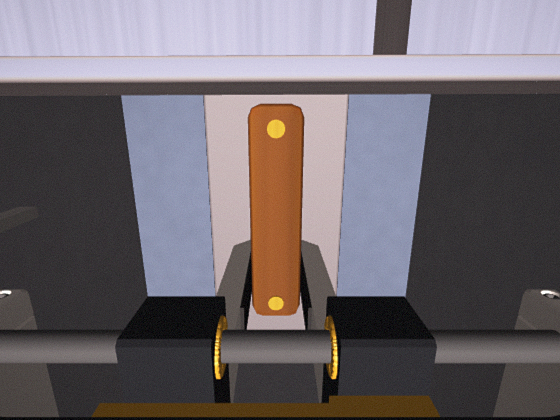

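Pushing against the floor now gives a stiff rise in force, about 8 N. The wrist view shows the float lengthwise and square in the box, its lead end under the tray, the bar up with studs at (276,129) and (276,303). If it is flat, the studs should measure 88 mm apart at z = 65 mm.

```bash
python3 - <<'E'
from bx import *
s=load("w4")
for z in(.063,.065,.067):
    P=plane(s,[(276,129),(276,303.5)],z)[:,:2]-O; print(z,np.c_[P@e,P@n].round(4).tolist())
E
```

```text
0.063 [[0.0338, 0.0001], [0.1235, 0.0]]
0.065 [[0.0337, 0.0001], [0.1222, 0.0]]
0.067 [[0.0337, 0.0001], [0.1209, 0.0]]
```

nudge_tcp --moves '{"motion": [[0.026,0,0,0,0],[0.027,0,0,0,0],[0.03,0,0,0,0],[0.035,0,0,0,0],[0.045,0,0,0,0],[0.045,0,0,0,0],[0.045,0,0,0,0],[0.045,0,0,0,0]]}'

```text
time: 15.33
tool_pos: [0.5517, -0.2096, 0.0271]
ee_rot: [3.141, -0.0, -2.993]
wrist_force: [-0.5, 0.1, -0.2]
width: 0.0451
finger_force: 0.0
```

```bash
python3 bx.py
```

```text
t 15.3333 box x,y mm 110.2 -0.4 grasp z 46.1 yaw err 3.1412 rp [ 3.141 -0.   ] F [-0.5  0.1 -0.2] q6 -2.18 w 0.0451
```

Stud spacing is 88.5 mm at z = 65 mm, so it's flat. The fingers are open and the float is released. I'm going straight up and looking from there.

In the tool's units: -0.035 m is -3.5, -0.03 m is -3.

nudge_tcp --moves '{"motion": [[0.045,0,0,-1.5,0],[0.045,0,0,-2,0],[0.045,0,0,-3,0],[0.045,0,0,-3,0],[0.045,0,0,-3.5,0],[0.045,0,0,-3.5,0],[0.045,0,0,-3,0],[0.045,0,0,-1,0],[0.045,0,0,0,0],[0.045,0,0,0,0]]}'

```text
time: 16.17
tool_pos: [0.5517, -0.2095, 0.2314]
ee_rot: [3.141, -0.001, -2.993]
wrist_force: [-0.2, 0.0, 0.2]
width: 0.045
finger_force: 0.0
```

```bash
python3 bx.py;python3 -c "
from h import *
a=grab('w5','wrist')['color'];b=grab('side5','side')['color'];cv2.imwrite('pics/end.png',np.hstack([cv2.resize(a,(400,300)),cv2.resize(b,(400,300))]))"
```

```text
t 16.1667 box x,y mm 110.2 -0.3 grasp z 250.4 yaw err 3.1413 rp [ 3.141e+00 -1.000e-03] F [-0.2  0.   0.2] q6 -2.18 w 0.045
```

View pics/end.png

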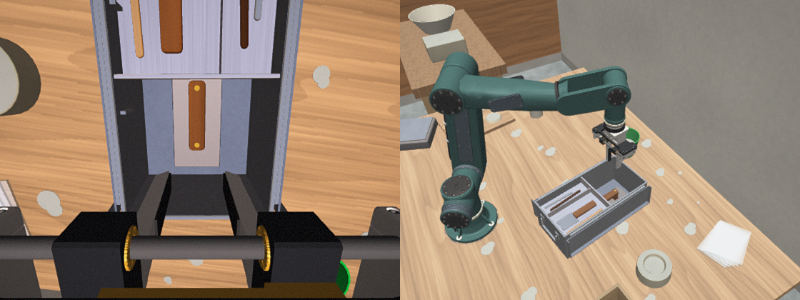

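The final views show the float flat in the box, handle up, its lead end under the tray. The gripper is clear above, and the mould, bowl and tray tools in view have not moved.

```bash
python3 -c "
from bench import robot
print(robot.close_job())"
```

```text
the job is handed in; nothing more can be done
None
```

The float lies flat on the tool box floor, handle up, with its lead end under the tray; it is released, and the job was handed in at about 16 s with the verdict not shown to me.

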